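# Lower the ratchet hold-down onto the bangle

### The arm

A 7-joint arm with a two-finger parallel gripper is mounted at the origin on the work surface. World frame = base frame: x ahead of the robot, y to its left, z up, the work surface at z = 0. Lengths are in m, angles in rad, forces in N, time in s.
With the tool pointing down it reaches from about 0.4 to 0.85 m from the base axis. Payload 10.4 kg.
Tool frame: the origin (TCP) lies midway between the tips of the shut fingers; the grasp point (between the pads) lies 19 mm behind it (manip.pinch_z is the distance from the TCP to the grasp point, in m); y points along the fingers, x is the direction in which the jaws open and shut, and the axes are right-handed (so a half turn about y gives the same grasp; the last joint's range is limited). The gripper opens to 85 mm and grips with 20 to 120 N. Pads are 22 mm wide; open, the fingers measure 114 mm over their backs; the gripper's body (76 mm by 85 mm) begins 54 mm behind the grasp point. The pads swing forward as they close: fully open they stand 13 mm farther back than shut.
Start: joints at [1.27, 0.332, -0.065, 1.46, 0.022, 1.35, -0.088], TCP at [0.171, -0.601, 0.231] pointing down, gripper open.
Joint ranges: [-2.6, 2.6], [-0.5, 2.12], [-1.47, 1.34], [0.16, 2.42], [-1.27, 4.41], [0.06, 2.06], [-2.6, 2.6]. Speed limits (rad/s): [2.22, 2.22, 2.79, 2.79, 3.14, 3.14, 3.14].

### API

Orientations are given as a unit quaternion [x, y, z, w].
In Python, from workcell import manip gives the robot as it stands.
- The arm moves only by the shell command python3 -m pendant 'ROWS' [OPENING] [FORCE]. ROWS is a JSON object of lists of equal length, an entry for each row: "offset": the shift along the tool's x, y, z scaled (see below), a list of three; "turn": the turn, a rotation vector about the tool's x, y, z scaled (see below), a list of three. A call has 1 to 12 rows; each row is the pose to reach, as a shift and turn from the pose measured when the call began, along the tool's axes at that moment; what a row does not reach only later rows make up. The controller multiplies each number of a shift by 200 mm and each number of a turn by 45 degrees. A row lasts 1/8 s, in which the tool goes at most 62.5 mm and 10.7 degrees, less where a joint would pass 70% of its speed; a pose out of reach is approached as far as the arm can. A call with a number of a shift or a turn outside -1 to 1 is refused whole. A call with a gripper value outside its range is refused whole. OPENING is the opening in per cent of the stroke, from 0 (shut) to 100 (fully open), set as the call begins (- or left out, the last holds). The fingers move at their own pace and stop on an object; FORCE is the grip in N (left out, the last holds). Time passes only in rows, so rows that repeat a pose let the fingers close. It gives the time, the measured TCP pose, the force and the opening at its end, in the units of the state.
- manip.get_obs(): the state, without advancing time (a new reading comes with each control period).
- manip.camera(name): name is "scene" or "top"; returns (picture, depth): 480x640x3 uint8, red, green, blue; 480x640 float32, m along the optical axis (not along the pixel's ray), 0 where there is no reading.
- manip.camera_model(name): a dict with "intrinsics" (3x3 intrinsics, pixels), "R" (3x3) and "t" (3): a world point X has camera coordinates R X + t. Camera axes: x right, y down, z forward; pixel columns grow to the right and rows downward; lengths in m; the calibration is good to about 2 mm. A picture is of the moment at which its call begins. camera_model takes no time and is no camera call.
- manip.hand_in(): hands the job in, once; it reports no verdict.
The state is a dict: "clock": time; "joint_pos": joint angles; "joint_velocities": joint speeds; "tau": joint torques, N m; "position": TCP position; "ee_rot": TCP orientation; "ft_force": force on the tool from outside, world axes, zero at the start; "torque": the same for the moment, N m; "grip_width": opening from 0.0 (shut) to 1.0 (fully open).
Only numpy, scipy, OpenCV 4.12 (cv2) and the standard library are available. Lean on these libraries where they do the work, as an engineer would, in place of code of your own. Each camera call takes 0.05 s, during which the arm holds its last target. There are 200 camera calls.

### The job

The steel hold-down arm of the bench press is propped up by its ratchet. With the fingertips, press the pawl's thumb tab fully down so that the pawl comes out of the teeth and stays out, and only then push the arm's wooden cross handle down until its rubber foot rests on the brass bangle on the mandrel. Do not lift the arm or force it past an engaged pawl, pick nothing up, leave the mandrel in its cradle and the other things where they are, and finish clear of everything.

Things in the scene. Friction and masses are not known exactly. Their poses are not given: they have to be found in the camera images.
- press_pivot (a point): hinge axis of the steel press arm, on the mid-plane of arm and pawl, 130 mm above the table. The axis is level and square to the arm. The press (a wooden board 330 x 150 x 20 mm lying across in front of the robot, with a steel plate, arm and pawl) is fixed to the table. The arm, a bar 12 mm wide, goes from here to its handle, on the robot's right, and starts raised by about 35 to 40 degrees; the toothed hub (104 mm across the teeth) turns with it about this pivot.
- press_handle (a point): centre of the arm's handle: a round wooden bar 18 mm thick and 100 mm long, level, square to the arm, forming a T at its free end, 250 mm from press_pivot (a steel ferrule round its middle). With the arm down it is level with press_pivot, 130 mm above the table. The arm is stiff: it stays where it is left and takes about 3 to 7 N at the handle to push down; its mass varies.
- beam (a joint): arm angle in rad: 0 is raised by 0.70 rad (40 degrees) above level, it grows as the arm goes down, 0.70 is level, with the foot on the bangle and a hard stop. Starts between 0 and 0.08. With the pawl engaged a tooth stops it, a little springily, at about 0.11 to 0.13.
- press_foot (a point): centre of the underside of the rubber foot, 36 mm across, that hangs 40 mm below the arm's axis, 120 mm from press_pivot
- pawl_pivot (a point): hinge axis of the pawl, parallel to the arm's, 75 mm above the table, on the side of press_pivot away from the handle (45 mm from it horizontally). The hooked nose of the pawl stands above it and lies over a tooth of the hub.
- pawl_tab (a point): middle of the top face of the pawl's flat thumb tab (32 mm along the press, 28 mm across, 6 mm thick), 89 mm from pawl_pivot horizontally, on the side away from the arm, sticking out beyond the board, about 96 mm above the table at the start. Pressed fully down it moves almost straight down by about 38 mm. It takes about 2 N and stays where it is left.
- pawl (a joint): pawl angle in rad: 0 engaged in the teeth, grows as the tab is pressed down, clear of the teeth above 0.2, 0.45 fully down against its stop
- mandrel: loose dark wooden roller, 50 mm thick, 160 mm long, with a brass bangle 57 mm across round its middle, lying in the notches of the wooden cradle on the press's board, under the arm's foot; origin at its centre, y along its axis. Leave it in its cradle.
- bangle: loose brass bangle, 56 mm across, 12 mm high, lying on the press's board; origin under its centre. Leave alone.
- hammer: loose hammer, 240 mm, wooden handle, lying on the table beyond the press, along its board. Leave alone.
- pliers: loose pliers, 115 mm long, lying flat on the table on the robot's side of the press. Leave alone.
- jar: loose amber jar, 44 mm across, 50 mm high, standing about 100 mm from the pawl's tab; origin under its centre. Leave alone.
- screwdriver: loose screwdriver, 190 mm, at the right of the press. Leave alone.
- stake: loose round wooden stick, 22 mm thick, 200 mm long, at the left of the press. Leave alone.

How it is judged:
By the outcome, as a careful person would: the job done as asked, in the order asked, and still so for the second after the job is handed in, with the robot touching nothing.
It also fails if it takes over 43 s, if anything falls off the work surface, if the arm or the gripper's body presses on something with over 40 N, if the wrist force passes 120 N, or if a joint passes its speed limit or range.

## Working session

There is one attempt and no reset: what is moved stays moved. The work goes in short steps, Python scripts to look and compute and a shell command to move; the robot and the scene stay as the last step left them, time stands still between calls to the robot, and variables do not carry over. Pictures are saved under pics/ and viewed, about 8 in all and at most 12, crops included, and the job is handed in when it is done.

```bash
mkdir -p pics; cat > h.py <<'E'
import numpy as np, cv2
from workcell import manip
from scipy.spatial.transform import Rotation as Ro
def shot(n,tag):
    p,d=manip.camera(n); cv2.imwrite(f'pics/{tag}.png',p[:,:,::-1]); np.save(f'pics/{tag}.npy',d); return p,d
def cloud(n,d):
    m=manip.camera_model(n);K,R,t=[np.array(m[k]) for k in('intrinsics','R','t')]
    v,u=np.mgrid[:480,:640]; P=np.stack([(u-K[0,2])/K[0,0]*d,(v-K[1,2])/K[1,1]*d,d],-1)
    return (P-t)@R
def st():
    o=manip.get_obs(); print({k:np.round(o[k],3).tolist() for k in('clock','position','ee_rot','ft_force','grip_width','joint_pos')}); return o
def plan(X):
    o=manip.get_obs(); R=Ro.from_quat(o['ee_rot']).as_matrix(); print(np.round((np.array(X)-o['position'])@R/0.2,3))
E
python3 - <<'E'
from h import *
st()
print(Ro.from_quat(manip.get_obs()['ee_rot']).as_matrix().round(3))
for n in('top','scene'):
    p,d=shot(n,n+'0'); m=manip.camera_model(n); print(n,-np.array(m['R']).T@m['t'])
E
```

```text
{'clock': 0.0, 'position': [0.171, -0.601, 0.23], 'ee_rot': [-0.564, 0.426, -0.426, 0.565], 'ft_force': [0.011, -0.466, 0.797], 'grip_width': 0.998, 'joint_pos': [1.27, 0.333, -0.065, 1.461, 0.022, 1.35, -0.089]}
[[ 0.274 -0.001  0.962]
 [-0.962  0.001  0.274]
 [-0.001 -1.    -0.   ]]
top [ 0.39556994 -0.01342222  1.50613178]
scene [1.31742295 0.43125433 0.96829085]
```

View pics/top0.png

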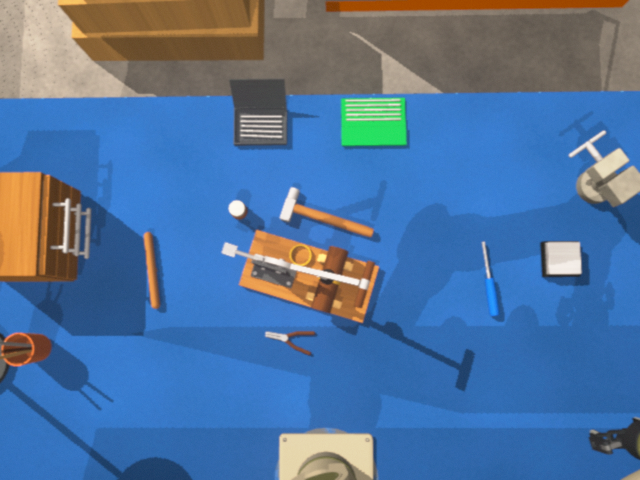

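View pics/scene0.png

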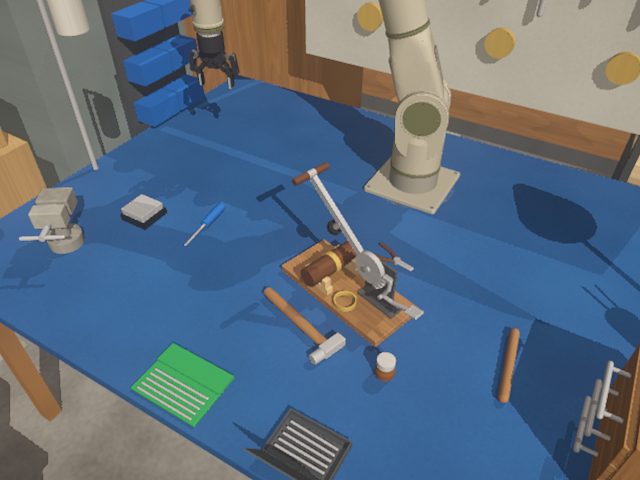

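The top view shows the tab at about (230,250), the arm running to a ferrule at about (363,283), and the jar at (237,209). In the scene view the tab is at (417,312) and the handle at (311,173).

```bash
python3 - <<'E'
from h import *
C={n:cloud(n,np.load(f'pics/{n}0.npy')) for n in('top','scene')}
for n,pts in {'top':[(230,250),(227,249),(233,251),(237,209),(363,283),(368,270),(358,300),(262,262),(300,270),(330,276),(290,205)],'scene':[(417,312),(414,312),(311,173),(300,179),(322,169),(386,360)]}.items():
    for u,v in pts: print(n,(u,v),C[n][v,u].round(3))
# points in tab height band near tab
for n in C:
    P=C[n].reshape(-1,3); t=C[n][250,230] if n=='top' else C[n][312,417]
    q=P[(np.hypot(*(P[:,:2]-t[:2]).T)<.035)&(P[:,2]>.07)&(P[:,2]<.12)]; print(n,'tab',len(q),q.mean(0).round(4),q.min(0).round(3),q.max(0).round(3))
    q=P[(P[:,2]>.26)&(P[:,2]<.31)&(P[:,0]>.2)&(P[:,0]<.6)&(abs(P[:,1])<.3)]; print(n,'handle',len(q),q.mean(0).round(4),q.min(0).round(3),q.max(0).round(3))
a=cv2.imread('pics/top0.png')[190:350,200:410]; b=cv2.imread('pics/scene0.png')[150:400,240:480]
a=cv2.resize(a,None,fx=1.9,fy=1.9*1,interpolation=2); b=cv2.resize(b,(400,417))
o=np.zeros((420,800,3),np.uint8); o[:a.shape[0],:a.shape[1]]=a; o[:417,400:]=b; cv2.imwrite('pics/crop.png',o)
E
```

```text
top (230, 250) [0.568 0.229 0.096]
top (227, 249) [0.57  0.236 0.096]
top (233, 251) [0.565 0.222 0.094]
top (237, 209) [0.678 0.22  0.051]
top (363, 283) [ 0.473 -0.083  0.291]
top (368, 270) [ 0.499 -0.094  0.295]
top (358, 300) [ 0.437 -0.073  0.29 ]
top (262, 262) [0.545 0.158 0.025]
top (300, 270) [0.51  0.053 0.181]
top (330, 276) [ 0.492 -0.015  0.235]
top (290, 205) [0.692 0.087 0.026]
scene (417, 312) [0.567 0.238 0.097]
scene (414, 312) [0.571 0.233 0.097]
scene (311, 173) [ 0.476 -0.082  0.29 ]
scene (300, 179) [ 0.506 -0.092  0.288]
scene (322, 169) [ 0.448 -0.07   0.289]
scene (386, 360) [0.681 0.223 0.05 ]
top tab 186 [0.5678 0.2257 0.0948] [0.552 0.196 0.081] [0.585 0.248 0.108]
top handle 519 [ 0.4721 -0.0813  0.2872] [ 0.423 -0.109  0.26 ] [ 0.519 -0.038  0.299]
scene tab 181 [0.5712 0.2292 0.0954] [0.553 0.204 0.085] [0.589 0.249 0.103]
scene handle 445 [ 0.4789 -0.0773  0.2834] [ 0.423 -0.106  0.26 ] [ 0.525 -0.038  0.296]
```

View pics/crop.png

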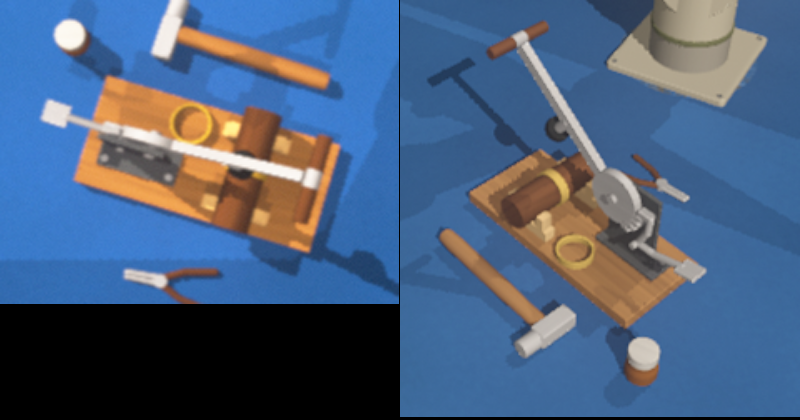

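Both cameras agree: tab at about (0.570, 0.230, 0.096) and handle at about (0.476, -0.082, 0.283). That puts the pivot at (0.531, 0.103), which fits a raise of about 0.68 rad. I'll shut the fingers, go up and start turning the jaws square to the press.

```bash
python3 -m pendant '{"offset":[[0,-0.3,0],[-0.2,-0.6,0.2],[-0.5,-0.95,0.5],[-0.8,-0.95,0.8],[-1,-0.95,1],[-1,-0.95,1],[-1,-0.95,1]],"turn":[[0,-0.15,0],[0,-0.3,0],[0,-0.5,0],[0,-0.7,0],[0,-0.9,0],[0,-0.9,0],[0,-0.9,0]]}' 0 20
python3 - <<'E'
from h import *
o=st(); print(Ro.from_quat(o['ee_rot']).as_matrix().round(3))
plan([.45,-.1,.42]);plan([.57,.231,.42])
E
```

```text
clock: 0.98
position: [0.3114, -0.3502, 0.4222]
ee_rot: [0.678, -0.202, 0.203, -0.678]
ft_force: [-0.1, -0.9, 0.4]
grip_width: -0.001
{'clock': 0.975, 'position': [0.311, -0.35, 0.422], 'ee_rot': [0.678, -0.202, 0.203, -0.678], 'ft_force': [-0.149, -0.898, 0.372], 'grip_width': -0.001, 'joint_pos': [1.078, -0.031, -0.319, 1.48, -0.01, 1.689, 0.179]}
[[ 0.837  0.001  0.548]
 [-0.548 -0.     0.837]
 [ 0.001 -1.     0.   ]]
[-0.106  0.011  1.426]
[-0.51   0.011  3.14 ]
```

```bash
python3 -m pendant '{"offset":[[-0.05,0,0.25],[-0.1,0,0.5],[-0.15,0,0.8],[-0.17,0,1],[-0.17,0,1]],"turn":[[0,-0.1,0],[0,-0.2,0],[0,-0.3,0],[0,-0.364,0],[0,-0.364,0]]}'
python3 - <<'E'
from h import *
o=st(); print(Ro.from_quat(o['ee_rot']).as_matrix().round(3))
plan([.572,.235,.42])
E
```

```text
clock: 1.6
position: [0.3934, -0.162, 0.4221]
ee_rot: [0.7, -0.101, 0.102, -0.7]
ft_force: [0.0, -0.2, -0.1]
grip_width: -0.001
{'clock': 1.6, 'position': [0.393, -0.162, 0.422], 'ee_rot': [0.7, -0.101, 0.102, -0.7], 'ft_force': [0.005, -0.249, -0.131], 'grip_width': -0.001, 'joint_pos': [0.899, -0.13, -0.534, 1.559, -0.067, 1.694, 0.072]}
[[ 0.959  0.001  0.285]
 [-0.285 -0.     0.959]
 [ 0.001 -1.    -0.   ]]
[0.291 0.011 2.157]
```

```bash
python3 -m pendant '{"offset":[[0.05,0,0.25],[0.09,0,0.5],[0.12,0,0.8],[0.14,0,1],[0.14,0,1]],"turn":[[0,0,0],[0,0,0],[0,0,0],[0,0,0],[0,0,0]]}'
python3 -m pendant '{"offset":[[0.05,0,0.25],[0.09,0,0.5],[0.12,0.1,0.8],[0.14,0.3,1],[0.14,0.5,1],[0.14,0.5,1]],"turn":[[0,0,0],[0,0,0],[0,0,0],[0,0,0],[0,0,0],[0,0,0]]}'
python3 - <<'E'
from h import *
o=st(); print(Ro.from_quat(o['ee_rot']).as_matrix().round(3))
plan([.572,.234,.13])
E
```

```text
clock: 2.22
position: [0.4777, 0.0231, 0.4216]
ee_rot: [-0.7, 0.101, -0.101, 0.7]
ft_force: [0.4, 0.5, 0.0]
grip_width: -0.003
clock: 2.98
position: [0.5609, 0.2041, 0.3184]
ee_rot: [0.701, -0.103, 0.1, -0.699]
ft_force: [0.5, -0.7, 0.4]
grip_width: -0.005
{'clock': 2.975, 'position': [0.561, 0.204, 0.318], 'ee_rot': [0.701, -0.103, 0.1, -0.699], 'ft_force': [0.535, -0.654, 0.435], 'grip_width': -0.005, 'joint_pos': [0.282, 0.383, -0.949, 1.352, 0.307, 1.565, -0.924]}
[[ 0.959 -0.005  0.284]
 [-0.284 -0.002  0.959]
 [-0.004 -1.    -0.004]]
[0.015 0.941 0.163]
```

```bash
python3 -m pendant '{"offset":[[0.01,0.1,0.16],[0.015,0.3,0.16],[0.015,0.55,0.16],[0.015,0.8,0.16],[0.015,0.94,0.16],[0.015,0.94,0.16],[0.015,0.94,0.16]],"turn":[[0,0,0],[0,0,0],[0,0,0],[0,0,0],[0,0,0],[0,0,0],[0,0,0]]}'
python3 - <<'E'
from h import *
st();plan([.572,.234,.100]);plan([.572,.234,.058])
p,d=shot('scene','s1');cv2.imwrite('pics/s1c.png',cv2.resize(p[180:400,280:520,::-1],None,fx=2.5,fy=2.5))
E
```

```text
clock: 3.85
position: [0.5736, 0.233, 0.1328]
ee_rot: [0.7, -0.103, 0.101, -0.699]
ft_force: [0.9, 0.5, 0.7]
grip_width: -0.002
{'clock': 3.85, 'position': [0.574, 0.233, 0.133], 'ee_rot': [0.7, -0.103, 0.101, -0.699], 'ft_force': [0.893, 0.477, 0.722], 'grip_width': -0.002, 'joint_pos': [0.201, 0.548, -0.889, 1.559, 0.44, 1.25, -1.049]}
[-0.009  0.164  0.003]
[-0.008  0.374  0.004]
```

View pics/s1c.png

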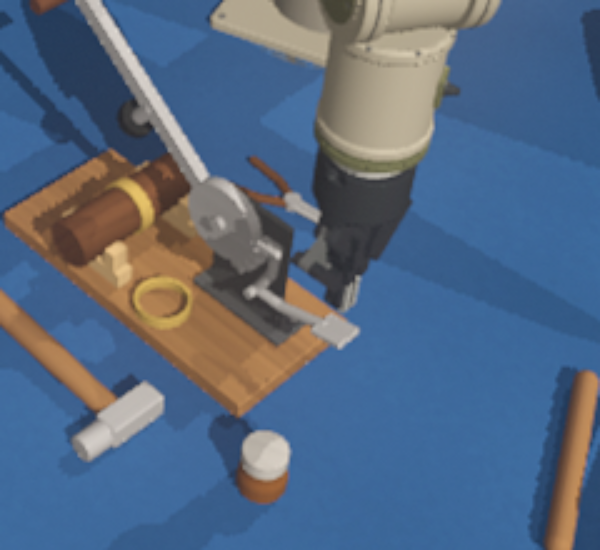

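The picture shows the shut fingertips, at about (347,305) in the crop, just above the tab at (337,330). I'll check the tip's position in the depth image.

```bash
python3 - <<'E'
from h import *
m=manip.camera_model('scene');K,R,t=[np.array(m[k]) for k in('intrinsics','R','t')]
for X in([.5736,.233,.1328],[.57,.231,.096]):
    c=K@(R@np.array(X)+t);c/=c[2];print(c[:2].round(1),((c[0]-280)*2.5).round(),((c[1]-180)*2.5).round())
P=cloud('scene',np.load('pics/s1.npy')).reshape(-1,3)
q=P[(np.hypot(P[:,0]-.57,P[:,1]-.231)<.05)&(P[:,2]>.115)&(P[:,2]<.16)];print(len(q),q.mean(0),q.min(0),q.max(0))
q=P[(np.hypot(P[:,0]-.57,P[:,1]-.231)<.025)&(P[:,2]>.08)&(P[:,2]<.11)];print(len(q),q.mean(0),q.min(0),q.max(0))
E
```

```text
[415.6 301.8] 339.0 305.0
[413.2 311.8] 333.0 329.0
80 [0.58282933 0.23463644 0.14816554] [0.56987587 0.22094011 0.13398121] [0.58988293 0.24407197 0.1596543 ]
177 [0.57136467 0.22970758 0.09558628] [0.55353564 0.20634988 0.08391274] [0.58743409 0.24936881 0.10261805]
```

Consistent. Pressing the tab down.

```bash
python3 -m pendant '{"offset":[[-0.008,0.1,0],[-0.008,0.18,0],[-0.008,0.24,0],[-0.008,0.3,0],[-0.008,0.35,0],[-0.008,0.37,0],[-0.008,0.37,0],[-0.008,0.37,0]],"turn":[[0,0,0],[0,0,0],[0,0,0],[0,0,0],[0,0,0],[0,0,0],[0,0,0],[0,0,0]]}'
```

```text
clock: 4.9
position: [0.5718, 0.2338, 0.0591]
ee_rot: [0.7, -0.103, 0.101, -0.699]
ft_force: [0.7, -0.2, 0.4]
grip_width: 0.002
```

```bash
python3 -m pendant '{"offset":[[0,0.02,0],[0,0.03,0],[0,0.04,0],[0,0.04,0]],"turn":[[0,0,0],[0,0,0],[0,0,0],[0,0,0]]}'
python3 - <<'E'
from h import *
p,d=shot('scene','s2');cv2.imwrite('pics/s2c.png',cv2.resize(p[230:350,330:490,::-1],None,fx=4,fy=4))
P=cloud('scene',d).reshape(-1,3)
q=P[(np.hypot(P[:,0]-.57,P[:,1]-.231)<.025)&(P[:,2]>.03)&(P[:,2]<.11)];print(len(q),q.mean(0),q.min(0),q.max(0))
E
```

```text
clock: 5.4
position: [0.5727, 0.2338, 0.0545]
ee_rot: [0.701, -0.102, 0.103, -0.699]
ft_force: [-11.2, -8.1, 32.6]
grip_width: -0.005
227 [0.57958507 0.23481371 0.07462821] [0.55507985 0.20829328 0.04518155] [0.59391757 0.25075058 0.10982957]
```

View pics/s2c.png

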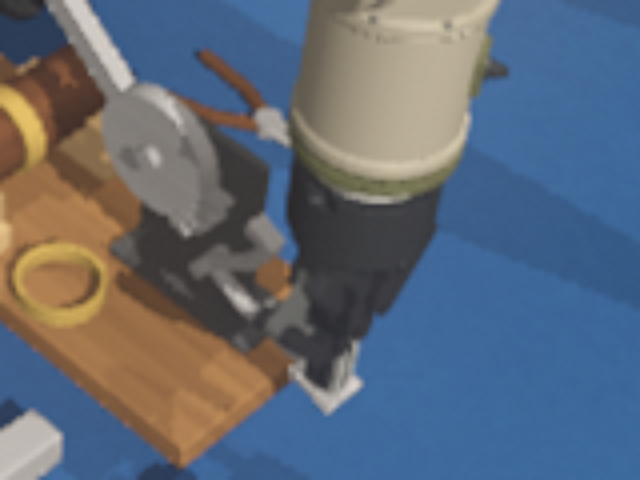

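The tab is down and the nose has swung clear of the hub. The 33 N reading shows it's on its stop. Now I retreat straight up.

```bash
python3 -m pendant '{"offset":[[0,-0.1,0],[0,-0.3,0],[0,-0.55,0],[0,-0.8,0],[0,-1,0],[0,-1,0]],"turn":[[0,0,0],[0,0,0],[0,0,0],[0,0,0],[0,0,0],[0,0,0]]}'
python3 -m pendant '{"offset":[[0,-0.2,0],[0,-0.45,-0.05],[0,-0.7,-0.2],[0,-0.8,-0.5],[-0.1,-0.8,-0.75],[-0.15,-0.8,-1],[-0.15,-0.8,-1]],"turn":[[0,0,0],[0,0,0],[0,0,0],[0,0,0],[0,0,0],[0,0,0],[0,0,0]]}'
python3 - <<'E'
from h import *
st()
C={n:cloud(n,shot(n,n+'2')[1]) for n in('top','scene')}
for n in C:
    P=C[n].reshape(-1,3)
    q=P[(np.hypot(P[:,0]-.57,P[:,1]-.231)<.025)&(P[:,2]>.035)&(P[:,2]<.15)];print(n,'tab',len(q),np.median(q,0).round(4))
    q=P[(P[:,2]>.26)&(P[:,2]<.31)&(P[:,0]>.4)&(P[:,0]<.55)&(P[:,1]<-.03)&(P[:,1]>-.15)]; print(n,'handle',len(q),np.median(q,0).round(4))
plan([.476,-.084,.33])
E
```

```text
clock: 6.2
position: [0.5735, 0.2355, 0.2583]
ee_rot: [-0.7, 0.1, -0.104, 0.7]
ft_force: [0.3, -0.1, -0.3]
grip_width: 0.002
clock: 7.08
position: [0.4859, 0.048, 0.4175]
ee_rot: [0.7, -0.103, 0.107, -0.698]
ft_force: [0.3, -0.6, -0.4]
grip_width: 0.003
{'clock': 7.075, 'position': [0.486, 0.048, 0.417], 'ee_rot': [0.7, -0.103, 0.107, -0.698], 'ft_force': [0.339, -0.555, -0.397], 'grip_width': 0.003, 'joint_pos': [0.711, 0.051, -0.931, 1.427, 0.046, 1.679, -0.513]}
top tab 121 [0.5676 0.2306 0.0555]
top handle 516 [ 0.4753 -0.0829  0.2903]
scene tab 196 [0.5706 0.2286 0.055 ]
scene handle 449 [ 0.4817 -0.0775  0.2859]
[ 0.143  0.438 -0.667]
```

The tab stays at z ≈ 0.055, with the pawl out, and the handle hasn't moved. Moving over the handle.

```bash
python3 -m pendant '{"offset":[[0.04,0,-0.2],[0.1,0.1,-0.4],[0.143,0.25,-0.6],[0.143,0.43,-0.667],[0.143,0.43,-0.667],[0.143,0.43,-0.667]],"turn":[[0,0,0],[0,0,0],[0,0,0],[0,0,0],[0,0,0],[0,0,0]]}'
python3 - <<'E'
from h import *
st()
u=np.array([-.288,-.957]);pv=np.array([.531,.103])
for f in(.66,.55,.45,.35,.25,.15,.08,0): plan([*(pv+.25*np.cos(f)*u),.13+.25*np.sin(f)+.010])
p,d=shot('scene','s3');cv2.imwrite('pics/s3c.png',cv2.resize(p[80:320,240:480,::-1],None,fx=2.4,fy=2.4))
E
```

```text
clock: 7.92
position: [0.477, -0.0821, 0.3327]
ee_rot: [-0.7, 0.099, -0.104, 0.7]
ft_force: [-0.4, -0.8, 0.2]
grip_width: -0.002
{'clock': 7.925, 'position': [0.477, -0.082, 0.333], 'ee_rot': [-0.7, 0.099, -0.104, 0.7], 'ft_force': [-0.431, -0.754, 0.232], 'grip_width': -0.002, 'joint_pos': [0.878, 0.02, -0.801, 1.619, 0.014, 1.502, -0.212]}
[-0.009  0.197 -0.023]
[-0.01   0.31  -0.101]
[-0.011  0.42  -0.161]
[-0.012  0.535 -0.21 ]
[-0.013  0.654 -0.247]
[-0.014  0.776 -0.272]
[-0.015  0.863 -0.282]
[-0.015  0.963 -0.287]
```

View pics/s3c.png

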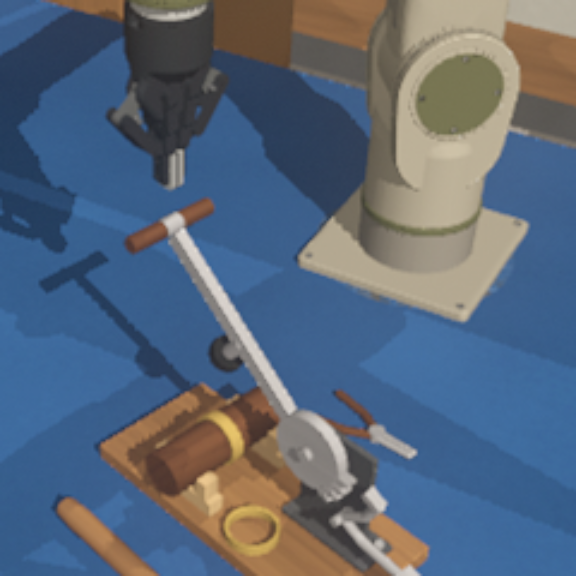

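The fingertips are directly above the ferrule and the pawl is out. Pushing down along the arc.

```bash
python3 -m pendant '{"offset":[[-0.01,0.1,-0.02],[-0.01,0.17,-0.025],[-0.01,0.24,-0.06],[-0.01,0.31,-0.1],[-0.01,0.37,-0.135],[-0.01,0.42,-0.16],[-0.01,0.48,-0.19],[-0.01,0.54,-0.21],[-0.01,0.6,-0.23],[-0.01,0.65,-0.245],[-0.01,0.65,-0.245]],"turn":[[0,0,0],[0,0,0],[0,0,0],[0,0,0],[0,0,0],[0,0,0],[0,0,0],[0,0,0],[0,0,0],[0,0,0],[0,0,0]]}'
python3 - <<'E'
from h import *
u=np.array([-.288,-.957]);pv=np.array([.531,.103])
for f in(.15,.08,0): plan([*(pv+.25*np.cos(f)*u),.13+.25*np.sin(f)+.010])
p,d=shot('scene','s4');cv2.imwrite('pics/s4c.png',cv2.resize(p[80:320,240:480,::-1],None,fx=2.4,fy=2.4))
E
```

```text
clock: 9.35
position: [0.4622, -0.1292, 0.2027]
ee_rot: [-0.7, 0.099, -0.105, 0.7]
ft_force: [-0.2, 0.6, -0.7]
grip_width: 0.003
[-0.006  0.127 -0.025]
[-0.007  0.214 -0.035]
[-0.007  0.314 -0.039]
```

View pics/s4c.png

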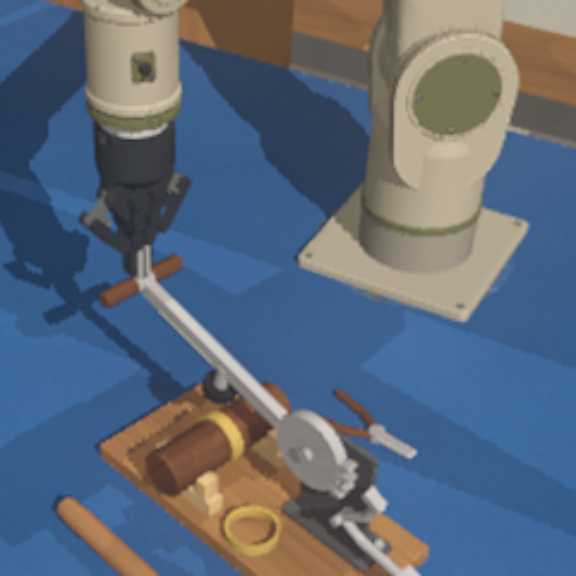

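The arm is following: the handle is down at (142,280) in the crop and the fingertips are on the ferrule. Continuing to just above the stop, then on in small steps.

```bash
python3 -m pendant '{"offset":[[-0.006,0.06,-0.013],[-0.006,0.12,-0.025],[-0.006,0.18,-0.032],[-0.006,0.23,-0.036],[-0.006,0.27,-0.038],[-0.006,0.29,-0.039],[-0.006,0.29,-0.039],[-0.006,0.29,-0.039]],"turn":[[0,0,0],[0,0,0],[0,0,0],[0,0,0],[0,0,0],[0,0,0],[0,0,0],[0,0,0]]}'
```

```text
clock: 10.4
position: [0.4591, -0.1351, 0.1448]
ee_rot: [-0.699, 0.099, -0.104, 0.7]
ft_force: [0.2, -0.1, 0.3]
grip_width: 0.001
```

```bash
python3 -m pendant '{"offset":[[0,0.01,0],[0,0.015,0],[0,0.015,0],[0,0.015,0]],"turn":[[0,0,0],[0,0,0],[0,0,0],[0,0,0]]}'
```

```text
clock: 10.9
position: [0.4593, -0.1351, 0.1419]
ee_rot: [-0.699, 0.099, -0.104, 0.7]
ft_force: [-0.1, -0.0, 2.9]
grip_width: -0.003
```

```bash
python3 -m pendant '{"offset":[[0,0.01,0],[0,0.015,0],[0,0.015,0],[0,0.015,0]],"turn":[[0,0,0],[0,0,0],[0,0,0],[0,0,0]]}'
```

```text
clock: 11.4
position: [0.4593, -0.1352, 0.1393]
ee_rot: [-0.699, 0.099, -0.104, 0.7]
ft_force: [-2.8, -1.3, 9.4]
grip_width: 0.001
```

```bash
python3 -m pendant '{"offset":[[0,0.01,0],[0,0.015,0],[0,0.015,0],[0,0.015,0]],"turn":[[0,0,0],[0,0,0],[0,0,0],[0,0,0]]}'
```

```text
clock: 11.9
position: [0.4595, -0.1354, 0.1382]
ee_rot: [0.7, -0.099, 0.104, -0.7]
ft_force: [-11.3, 2.4, 29.3]
grip_width: -0.0
```

Force climbs steeply (29 N) with almost no travel, so this is the hard stop. Retreating straight up and checking.

```bash
python3 -m pendant '{"offset":[[0,-0.1,0],[0,-0.3,0],[0,-0.55,0],[0,-0.8,0],[0,-1,0],[0,-1,0]],"turn":[[0,0,0],[0,0,0],[0,0,0],[0,0,0],[0,0,0],[0,0,0]]}'
python3 -m pendant '{"offset":[[0,-0.2,-0.2],[0,-0.3,-0.5],[0,-0.3,-0.8],[0,-0.3,-1],[0,-0.3,-1],[0,-0.3,-1]],"turn":[[0,0,0],[0,0,0],[0,0,0],[0,0,0],[0,0,0],[0,0,0]]}'
python3 - <<'E'
from h import *
st()
C={n:(cloud(n,shot(n,n+'5')[1]),cloud(n,np.load(f'pics/{n}0.npy'))) for n in('top','scene')}
for n,(A,B) in C.items():
    P=A.reshape(-1,3)
    q=P[(np.hypot(P[:,0]-.57,P[:,1]-.231)<.025)&(P[:,2]>.035)&(P[:,2]<.15)];print(n,'tab',len(q),np.median(q,0).round(4))
    q=P[(np.hypot(P[:,0]-.459,P[:,1]+.136)<.06)&(P[:,2]>.1)&(P[:,2]<.2)]; print(n,'handle',len(q),np.median(q,0).round(4),q[:,2].max())
a=cv2.imread('pics/top5.png')[180:360,130:510]; b=cv2.imread('pics/scene5.png')[140:400,170:530]
a=cv2.resize(a,(400,190)); b=cv2.resize(b,(800,578))
o=np.zeros((600,800,3),np.uint8); o[:578]=b; cv2.imwrite('pics/f.png',o)
a0=cv2.imread('pics/top0.png')[180:360,130:510]; a5=cv2.imread('pics/top5.png')[180:360,130:510]
cv2.imwrite('pics/tt.png',cv2.resize(np.vstack([a0,a5]),(633,600)))
E
```

```text
clock: 12.65
position: [0.4592, -0.135, 0.3405]
ee_rot: [0.7, -0.098, 0.105, -0.699]
ft_force: [0.4, 0.7, -0.8]
grip_width: -0.0
clock: 13.4
position: [0.4021, -0.3257, 0.3994]
ee_rot: [-0.7, 0.098, -0.105, 0.7]
ft_force: [0.7, 0.3, -0.4]
grip_width: 0.001
{'clock': 13.4, 'position': [0.402, -0.326, 0.399], 'ee_rot': [-0.7, 0.098, -0.105, 0.7], 'ft_force': [0.749, 0.332, -0.378], 'grip_width': 0.001, 'joint_pos': [1.123, 0.089, -0.568, 1.417, 0.044, 1.64, 0.273]}
top tab 145 [0.5673 0.2279 0.0561]
top handle 452 [ 0.4631 -0.131   0.1387] 0.14787421691146785
scene tab 196 [0.5699 0.2283 0.0555]
scene handle 374 [ 0.4692 -0.1259  0.137 ] 0.14497438035827415
```

View pics/f.png

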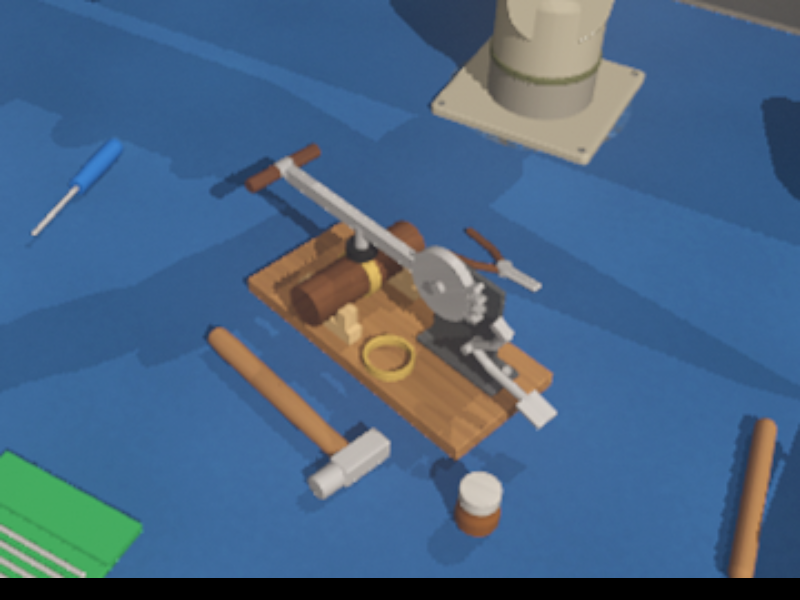

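View pics/tt.png

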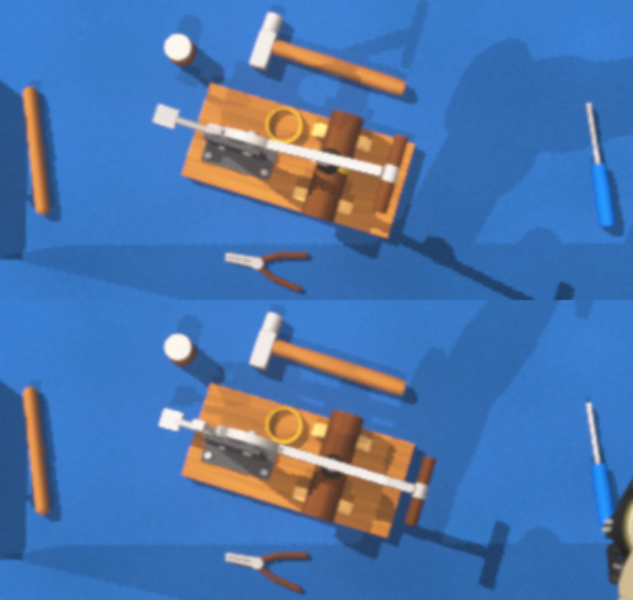

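The arm is level (handle top at 0.139), the foot is on the bangle, the tab is down, and nothing else has moved.

```bash
python3 -c "
from workcell import manip
print(manip.hand_in())"
```

```text
the job is handed in; nothing more can be done
None
```

I pressed the pawl's tab down to its stop, then pushed the arm's handle down until the foot rested on the bangle, and handed in at 13.4 s.

- **Pawl:** the force at the stop was about 33 N. The tab stayed down after I withdrew, at z ≈ 0.055–0.056 against about 0.096 at the start. The handle had not moved when I checked it then.
- **Arm:** I pushed with the shut fingertips along the handle's arc until it hit the hard stop at 29 N. Its top now measures 0.137–0.139 m against 0.139 expected when level, and the last scene picture shows the foot on the bangle.
- **Rest of the scene:** before-and-after top views show the mandrel in its cradle and the bangle, hammer, pliers, jar, screwdriver and stake where they were. The gripper finished clear, about 0.4 m above the table.

No check failed. One reading disagreed slightly: the tab ended about 2–3 mm lower than the 0.058 I expected. That is within the camera calibration and consistent with being fully down.

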